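# Pair up the copper and brass bangles on their pegs

### The job

Put the two copper bangles on the copper-topped peg and the two brass bangles on the brass-topped peg, on each peg the broad bangle down on the wooden foot and the slim one lying flat on top of it. Set each bangle down gently, never letting it drop, and leave the silver bangles, the steel block and the blue tin where they are.

Things in the scene. Friction and masses are not known exactly. Their poses are not given: they have to be found in the camera images.
- copper_broad: Broad copper bangle, a plain rigid ring of reddish-brown metal lying flat: outer diameter 68 mm, inner diameter 56 mm (wall 6 mm), 22 mm tall, about 150 g. Origin: centre of its underside, z up.
- copper_slim: Slim copper bangle, a thin plain rigid ring of reddish-brown metal lying flat: outer diameter 62 mm, inner diameter 56 mm (wall 3 mm), 10 mm tall, about 50 g. Origin: centre of its underside, z up.
- brass_broad: Broad brass bangle, a plain rigid ring of yellow metal lying flat: outer diameter 68 mm, inner diameter 56 mm (wall 6 mm), 22 mm tall, about 150 g. Origin: centre of its underside, z up.
- brass_slim: Slim brass bangle, a thin plain rigid ring of yellow metal lying flat: outer diameter 62 mm, inner diameter 56 mm (wall 3 mm), 10 mm tall, about 50 g. Origin: centre of its underside, z up.
- silver_broad: Broad silver bangle, a plain rigid ring of pale grey-white metal lying flat: outer diameter 68 mm, inner diameter 56 mm (wall 6 mm), 22 mm tall, about 150 g. Origin: centre of its underside, z up. One of the two silver ones, which stay where they are.
- silver_slim: Slim silver bangle, a thin plain rigid ring of pale grey-white metal lying flat: outer diameter 62 mm, inner diameter 56 mm (wall 3 mm), 10 mm tall, about 50 g. Origin: centre of its underside, z up. One of the two silver ones, which stay where they are.
- copper_peg: Bangle peg with the copper top, fixed to the bench: round brown wooden foot, diameter 80 mm, 10 mm thick, with an upright wooden post in its middle, diameter 36 mm, ending in a chamfered reddish-brown copper cap 60 mm above the bench. A bangle has 10 mm to spare all round the post. Origin: centre of the foot's underside, on the bench; z up the post.
- brass_peg: Bangle peg with the brass top, fixed to the bench: round brown wooden foot, diameter 80 mm, 10 mm thick, with an upright wooden post in its middle, diameter 36 mm, ending in a chamfered yellow brass cap 60 mm above the bench. A bangle has 10 mm to spare all round the post. Origin: centre of the foot's underside, on the bench; z up the post.
- bench_block: Square grey steel bench block, 60 x 60 x 20 mm, loose, stays where it is. Origin: centre of its underside, x and y along its sides.
- tin: Round blue tin, 62 mm in diameter and 25 mm tall, closed, loose, stays where it is. Origin: centre of its underside.
There are look-alikes about, which are no part of the job. What is shaped like the copper_broad but green or turquoise is not meant. Leave any purple look-alike of the brass_slim alone.

How it is judged:
By the outcome, as a careful person would: the job done as asked, in the order asked, and still so for the second after the job is handed in, with the robot touching nothing.
It also fails if it takes over 104 s, if anything falls off the work surface, if the arm or the gripper's body presses on something with over 40 N, if the wrist force passes 120 N, or if a joint passes its speed limit or range.

### The arm

A 6-joint arm with a two-finger parallel gripper is mounted at the origin on the work surface. World frame = base frame: x ahead of the robot, y to its left, z up, the work surface at z = 0. Lengths are in m, angles in degrees, forces in N, time in s.
With the tool pointing down it reaches from about 0.35 to 0.975 m from the base axis. Payload 17.4 kg.
Tool frame: the origin (TCP) lies where the fingers leave the gripper's body, on its centre line; the fingertips stand 73 mm ahead of it and the grasp point (between the pads) lies 54 mm ahead of it (arm.tips_ahead is the distance from the TCP to the fingertips, in m); z points along the fingers, y is the line along which they close (so a half turn about z gives the same grasp; the last joint's range is limited). The gripper opens to 85 mm and grips with 20 to 120 N. Pads are 22 mm wide; open, the fingers measure 114 mm over their backs; the gripper's body (76 mm by 85 mm) begins 54 mm behind the grasp point. The pads swing forward as they close: fully open they stand 13 mm farther back than shut.
Start: joints at [61.146, 6.646, 82.598, -0, 90.757, -2.166], TCP at [0.303, 0.603, 0.304] pointing down, gripper open.
Joint ranges: [-162.19, 162.19], [-47.58, 125.68], [4.15, 143.07], [-65.23, 245.23], [0.69, 171.88], [-170.13, 170.13]. Speed limits (degrees/s): [108.29, 108.29, 127.2, 180, 180, 180].

### API

Orientations are given as a 3x3 rotation matrix whose columns are the frame's x, y, z axes.
In Python, from plant import arm gives the robot as it stands.
- The arm moves only by the tool play_rows, never from a script. Its argument "steps" is one flat list of numbers, 6 for each row, row after row: the shift along the tool's x, y, z in m, then the turn, a rotation vector about the tool's x, y, z in units of 5 degrees (1.0 is 5 degrees). A call has 1 to 10 rows; each row is the pose to reach, as a shift and turn from the pose commanded when the call began, along the tool's axes at that moment; what a row does not reach only later rows make up. A row lasts 1/12 s, in which the tool goes at most 41.7 mm and 7.16 degrees, less where a joint would pass 70% of its speed; a pose out of reach is approached as far as the arm can. A call with a gripper value outside its range is refused whole. "claw" is the closure, from -1 (fully open) to 1 (shut), set as the call begins (left out, the last holds). The fingers move at their own pace and stop on an object; "squeeze" is the grip in N (left out, the last holds). Time passes only in rows, so rows that repeat a pose let the fingers close. It gives the time, the measured TCP pose, the force, the opening and the grip force at its end, in the units of the state.
- arm.state(): the state, without advancing time (a new reading comes with each control period).
- arm.capture(name): name is "side" or "top"; returns a dict with "pixels" (480x640x3 uint8, red, green, blue), "camera_matrix" (3x3 intrinsics, pixels), "R" (3x3) and "t" (3): a world point X has camera coordinates R X + t. Camera axes: x right, y down, z forward; pixel columns grow to the right and rows downward; lengths in m; the calibration is good to about 2 mm. A picture is of the moment at which its call begins. There is no depth.
- arm.finish_job(): hands the job in; it is judged then, once.
The state is a dict: "clock": time; "q": joint angles; "qd": joint speeds; "tau": joint torques, N m; "ee_pos": TCP position; "ee_rot": TCP orientation; "wrist_force": force on the tool from outside, world axes, zero at the start; "ft_torque": the same for the moment, N m; "finger_gap": finger opening in m; "finger_force": force on a finger pad.
Only numpy, scipy, OpenCV 4.12 (cv2) and the standard library are available. Lean on these libraries where they do the work, as an engineer would, in place of code of your own. Each camera call takes 0.05 s, during which the arm holds its last target. There are 200 camera calls.

## Working session

There is one attempt and no reset: what is moved stays moved. The work goes in short steps, Python scripts to look and compute and a tool call to move; the robot and the scene stay as the last step left them, time stands still between calls to the robot, and variables do not carry over. Pictures are saved under pics/ and viewed, at most 14 in all, crops included, and the job is handed in when it is done.

Besides the shell and the picture viewer there is one more tool, called after "Call:" as name(argument=value, ...) on one line, values as JSON. play_rows: Moves the arm, as the interface text tells. Its arguments: {"type":"object","properties":{"steps":{"type":"array"},"claw":{"type":"number"},"squeeze":{"type":"number"}},"required":["steps"]}

```bash
mkdir -p pics; ls
python3 - <<'E'
from plant import arm
import cv2
for n in("top","side"):
    c=arm.capture(n); cv2.imwrite(f"pics/{n}0.png",c["pixels"][:,:,::-1]); print(n,c["camera_matrix"],c["R"],c["t"])
s=arm.state();print(s["clock"],s["ee_pos"],s["ee_rot"],s["finger_gap"])
E
```

```text
pics
top [[474.27828688   0.         316.03168708]
 [  0.         474.27828688 243.41950526]
 [  0.           0.           1.        ]] [[-0.00815007 -0.99984854  0.01537754]
 [-0.9863215   0.00550611 -0.16474095]
 [ 0.16463133 -0.01650985 -0.98621699]] [0.00374771 0.58369799 0.70032328]
side [[621.58802107   0.         313.11812034]
 [  0.         621.58802107 232.48986581]
 [  0.           0.           1.        ]] [[ 0.99980021 -0.01823907  0.0081774 ]
 [-0.00145763 -0.47454792 -0.88022847]
 [ 0.01993512  0.88004069 -0.47447969]] [-0.56843915  0.05702224  1.12794187]
0.1 [0.30311469 0.60300036 0.30320838] [[-8.93471469e-01  4.49119597e-01 -5.66281321e-04]
 [ 4.49119947e-01  8.93470964e-01 -9.53793586e-04]
 [ 7.75885266e-05 -1.10651559e-03 -9.99999385e-01]] 0.0854080206600316
```

View pics/top0.png

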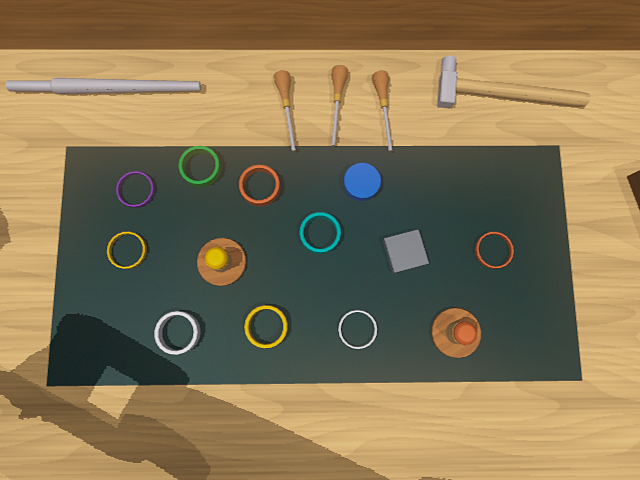

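View pics/side0.png

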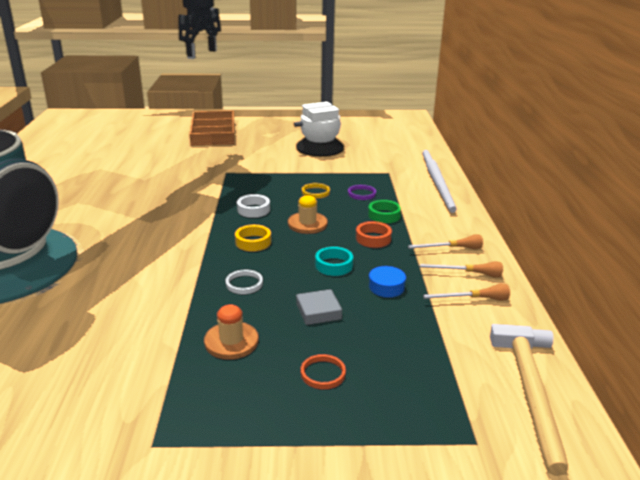

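The top picture shows copper broad (260,184), copper slim (495,250), brass broad (266,327), brass slim (127,250), the brass peg (222,261) and the copper peg (457,332). Green, teal and purple are decoys. The side picture shows the same layout, so I'll measure from both views.

```bash
cat > h.py <<'E'
from plant import arm
import cv2, numpy as np
def ray(c,u,v,z):
    R=np.array(c["R"]);t=np.array(c["t"]);K=np.array(c["camera_matrix"])
    o=-R.T@t; d=R.T@np.linalg.solve(K,[u,v,1]); return (o+d*(z-o[2])/d[2])[:2]
def pix(c,X):
    p=np.array(c["camera_matrix"])@(np.array(c["R"])@np.array(X)+np.array(c["t"])); return p[:2]/p[2]
def blob(c,u,v,r):
    "filled-hull ellipse centre of the coloured blob round (u,v): colourful or bright vs dark mat"
    im=c["pixels"]; m=(im.max(2)>110).astype(np.uint8)
    n,l,s,_=cv2.connectedComponentsWithStats(m)
    yy,xx=np.mgrid[:480,:640]; near=(np.hypot(xx-u,yy-v)<r)
    i=np.argmax(np.bincount(l[near&(m>0)],minlength=n))
    ct=cv2.findContours((l==i).astype(np.uint8),cv2.RETR_EXTERNAL,cv2.CHAIN_APPROX_NONE)[0]
    return cv2.fitEllipse(cv2.convexHull(max(ct,key=len))),s[i]
def go(target,yaw=None):
    s=arm.state();R=np.array(s["ee_rot"]);d=R.T@(np.array(target)-s["ee_pos"])
    print("shift",d.round(4))
E
python3 - <<'E'
from h import *
P=dict(cb=((260,184),(374,234),.011),cs=((495,250),(323,371),.005),bb=((266,327),(253,238),.011),bs=((127,250),(316,190),.005),
 cp=((457,332),(231,340),.005),bp=((222,261),(308,222),.005),green=((199,165),(384,211),.011),teal=((320,232),(334,261),.011),silb=((177,332),(253,205),.011),sils=((358,329),(244,281),.005),tin=((362,181),(388,282),.0125),block=((406,251),(320,307),.01),pur=((135,189),(362,192),.005))
T=arm.capture("top");S=arm.capture("side");pos={}
for k,(a,b,z) in P.items():
    o=[]
    for c,p in((T,a),(S,b)):
        e,s=blob(c,*p,26 if c is T else 24); o+=[ray(c,*e[0],z).round(4),np.round(e[1],0),s[4]]
    print(k,*o); pos[k]=o[0]
ks=list(pos)
for a in ks[:6]:
    print(a,[(b,round(1000*np.hypot(*(d:=pos[b]-pos[a]))),round(np.degrees(np.arctan2(d[1],d[0])))) for b in ks if b!=a and np.hypot(*(pos[b]-pos[a]))<.14])
print(arm.tips_ahead)
E
```

```text
cb [0.6926 0.0956] [40. 41.] 479 [0.6881 0.0941] [27. 37.] 729
cs [ 0.5788 -0.3   ] [36. 38.] 275 [ 0.5764 -0.2999] [35. 46.] 671
bb [0.455  0.0817] [43. 44.] 522 [0.4525 0.0802] [28. 39.] 790
bs [0.5823 0.3149] [36. 39.] 284 [0.5668 0.2219] [44. 55.] 1190
cp [ 0.4426 -0.2277] [48. 51.] 1859 [ 0.4385 -0.2095] [53. 55.] 1925
bp [0.5618 0.1569] [47. 49.] 1730 [0.5668 0.2219] [44. 55.] 1190Traceback (most recent call last):
  File "<stdin>", line 8, in <module>
  File "h.py", line 15, in blob
    return cv2.fitEllipse(cv2.convexHull(max(ct,key=len))),s[i]
           ~~~~~~~~~~~~~~^^^^^^^^^^^^^^^^^^^^^^^^^^^^^^^^^
cv2.error: OpenCV(4.12.0) /io/opencv/modules/imgproc/src/shapedescr.cpp:361: error: (-201:Incorrect size of input array) There should be at least 5 points to fit the ellipse in function 'fitEllipseNoDirect'
```

Run:
```python
from h import *
T=arm.capture("top")
P=dict(cb=((260,184),.011),cs=((495,250),.005),bb=((266,327),.011),bs=((127,250),.005),cp=((457,332),.005),bp=((222,261),.005),green=((199,165),.011),teal=((320,232),.011),silb=((177,332),.011),sils=((358,329),.005),tin=((362,181),.0125),block=((406,251),.01),pur=((135,189),.005))
pos={k:ray(T,*p,z) for k,(p,z) in P.items()}
ks=list(pos)
for a in ks[:6]:
    print(a,pos[a].round(3),[(b,round(1000*np.hypot(*(d:=pos[b]-pos[a]))),round(np.degrees(np.arctan2(d[1],d[0])))) for b in ks if b!=a and np.hypot(*(pos[b]-pos[a]))<.15])
print(arm.tips_ahead)
go([.691,.095,.20])
```

```text
cb [0.692 0.093] [('bp', 144, 155), ('green', 109, 72), ('teal', 131, -130)]
cs [ 0.578 -0.301] []
bb [0.454 0.081] [('bp', 131, 34), ('silb', 142, 93), ('sils', 149, -92)]
bs [0.582 0.312] [('pur', 105, -4)]
cp [ 0.443 -0.229] []
bp [0.562 0.155] [('cb', 144, -25), ('bb', 131, -146), ('silb', 134, 149)]
0.0726
shift [-0.5747 -0.2797  0.1037]
```

Call:
play_rows(steps=[-0.287, -0.14, 0.05, 0, 0, 0, -0.287, -0.14, 0.05, 0, 0, 0, -0.287, -0.14, 0.05, 0, 0, 0, -0.287, -0.14, 0.05, 0, 0, 0, -0.287, -0.14, 0.05, 0, 0, 0, -0.287, -0.14, 0.05, 0, 0, 0, -0.287, -0.14, 0.05, 0, 0, 0, -0.574, -0.28, 0.104, 0, 0, 0, -0.574, -0.28, 0.104, 0, 0, 0, -0.574, -0.28, 0.104, 0, 0, 0], claw=-1)

```text
clock: 1.08
ee_pos: [0.5534, 0.274, 0.2379]
ee_rot: [[-0.893, 0.449, 0.0], [0.449, 0.893, 0.0], [-0.0, 0.0, -1.0]]
wrist_force: [0.7, 1.1, 0.0]
finger_gap: 0.0859
finger_force: 0.0
```

Call:
play_rows(steps=[-0.2, -0.096, 0.03, 0, 0, 0, -0.2, -0.096, 0.03, 0, 0, 0, -0.2, -0.096, 0.03, 0, 0, 0, -0.2, -0.096, 0.03, 0, 0, 0, -0.2, -0.096, 0.03, 0, 0, 0, -0.2, -0.096, 0.03, 0, 0, 0, -0.2, -0.096, 0.03, 0, 0, 0, -0.2, -0.096, 0.03, 0, 0, 0, -0.2, -0.096, 0.03, 0, 0, 0])

```text
clock: 1.83
ee_pos: [0.6878, 0.1009, 0.2081]
ee_rot: [[-0.894, 0.449, -0.0], [0.449, 0.894, 0.0], [0.0, 0.0, -1.0]]
wrist_force: [-0.1, 0.5, -0.1]
finger_gap: 0.0855
finger_force: 0.0
```

Run:
```python
from h import *
T=arm.capture("top");S=arm.capture("side")
go([.691,.095,.13]);print(arm.state()["ee_pos"],arm.tips_ahead)
a=T["pixels"][120:250,170:350];b=S["pixels"][140:280,290:470]
f=lambda i:cv2.resize(i,(400,300),interpolation=cv2.INTER_CUBIC)[:,:,::-1]
cv2.imwrite("pics/a1.png",np.hstack([f(a),f(b)]))
```

```text
shift [-0.0059 -0.0042  0.0785]
[0.6876331  0.10139514 0.20849613] 0.0726
```

View pics/a1.png

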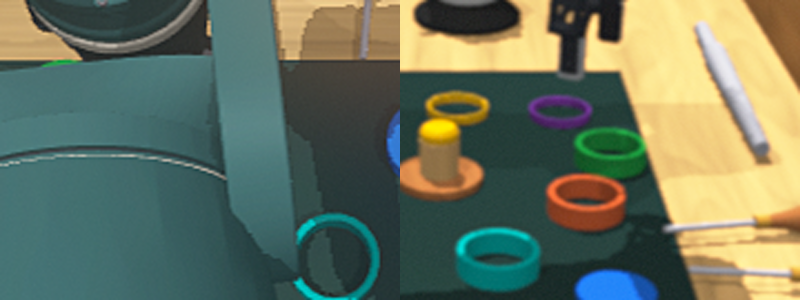

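Run:
```python
from h import *
S=arm.capture("side");s=arm.state();e=np.array(s["ee_pos"]);R=np.array(s["ee_rot"])
for sg in(1,-1):
  for a in(.0726,.0596): print(sg,a,pix(S,e+R@[0,sg*.050,a]).round(1))
cv2.imwrite("pics/a2.png",cv2.resize(S["pixels"][100:220,300:460],(800,600))[:,:,::-1])
```

```text
1 0.0726 [385.3 163.9]
1 0.0596 [385.7 157.6]
-1 0.0726 [366.5 182.5]
-1 0.0596 [366.9 175.9]
```

View pics/a2.png

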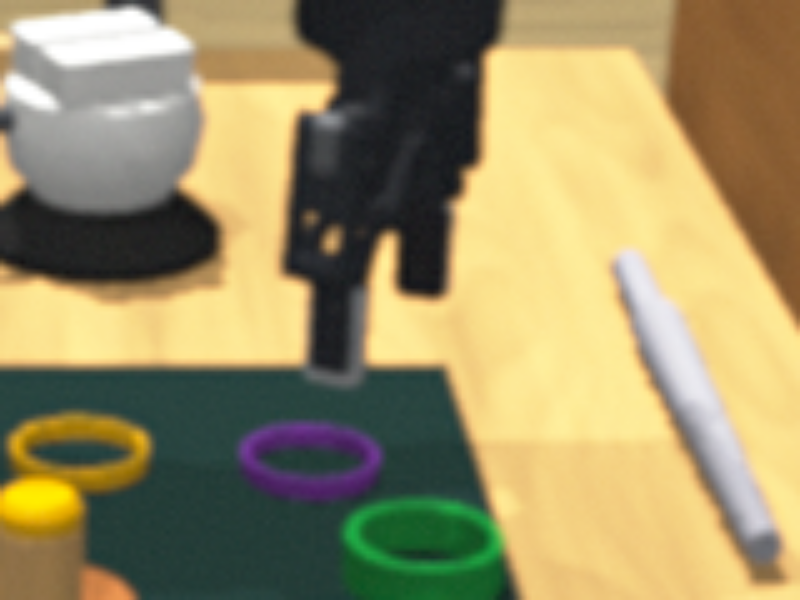

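Open, the fingertips show at (367,176), so they sit about 60 mm ahead of the TCP. Now descending on the copper broad bangle.

Call:
play_rows(steps=[-0.006, -0.004, 0.04, 0, 0, 0, -0.006, -0.004, 0.075, 0, 0, 0, -0.006, -0.004, 0.1, 0, 0, 0, -0.006, -0.004, 0.12, 0, 0, 0, -0.006, -0.004, 0.132, 0, 0, 0, -0.006, -0.004, 0.137, 0, 0, 0, -0.006, -0.004, 0.137, 0, 0, 0, -0.006, -0.004, 0.137, 0, 0, 0])

```text
clock: 2.65
ee_pos: [0.6921, 0.0943, 0.0724]
ee_rot: [[-0.894, 0.449, 0.001], [0.449, 0.894, 0.0], [-0.001, 0.001, -1.0]]
wrist_force: [-0.3, -0.4, 0.4]
finger_gap: 0.0851
finger_force: 0.0
```

Call:
play_rows(steps=[0, 0, 0, 0, 0, 0, 0, 0, 0, 0, 0, 0, 0, 0, 0, 0, 0, 0, 0, 0, 0, 0, 0, 0, 0, 0, 0, 0, 0, 0, 0, 0, 0, 0, 0, 0], claw=0, squeeze=30)

```text
clock: 3.15
ee_pos: [0.6924, 0.0941, 0.0733]
ee_rot: [[-0.893, 0.449, 0.002], [0.449, 0.893, 0.0], [-0.002, 0.001, -1.0]]
wrist_force: [-2.2, -0.1, 8.2]
finger_gap: 0.0668
finger_force: 32.6
```

Run:
```python
from h import *
S=arm.capture("side")
cv2.imwrite("pics/a3.png",cv2.resize(S["pixels"][170:275,310:450],(800,600))[:,:,::-1])
s=arm.state();e=np.array(s["ee_pos"]);R=np.array(s["ee_rot"]);print(e,s["finger_gap"],s["wrist_force"])
for a in(.0726,.0596): print(a,pix(S,e+R@[0,-.038,a]).round(1))
go([.5,-.05,.19]); go([.443,-.229,.19])
```

```text
[0.69234713 0.09410836 0.07322393] 0.0672042465179144 [-2.5826394  -0.10269607  7.14623112]
0.0726 [368.2 246.5]
0.0596 [368.5 240.6]
shift [ 0.1069 -0.215  -0.1173]
shift [ 0.0775 -0.4005 -0.1175]
```

View pics/a3.png

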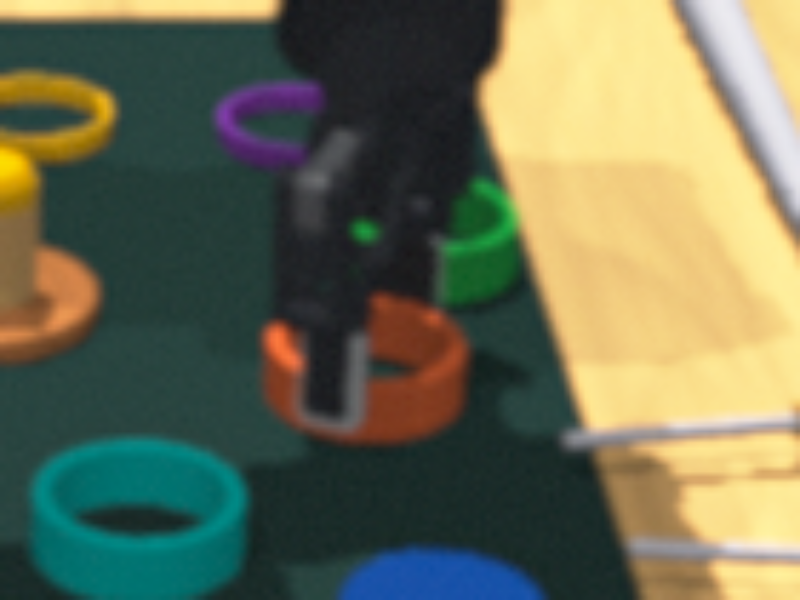

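The fingers hold the copper broad bangle across its diameter, with the near tip at (368,245). Lifting it and carrying it to the copper peg.

Call:
play_rows(steps=[0, 0, -0.012, 0, 0, 0, 0, 0, -0.035, 0, 0, 0, 0, 0, -0.065, 0, 0, 0, 0, 0, -0.095, 0, 0, 0, 0.003, -0.013, -0.115, 0, 0, 0, 0.008, -0.038, -0.117, 0, 0, 0, 0.015, -0.073, -0.117, 0, 0, 0, 0.022, -0.11, -0.117, 0, 0, 0, 0.029, -0.147, -0.117, 0, 0, 0, 0.036, -0.184, -0.117, 0, 0, 0], squeeze=45)

```text
clock: 4.03
ee_pos: [0.5756, -0.0553, 0.1893]
ee_rot: [[-0.894, 0.449, 0.001], [0.449, 0.894, -0.0], [-0.001, 0.0, -1.0]]
wrist_force: [-0.1, -1.2, -1.1]
finger_gap: 0.0662
finger_force: 50.6
```

Call:
play_rows(steps=[0.007, -0.037, 0, 0, 0, 0, 0.014, -0.074, 0, 0, 0, 0, 0.021, -0.111, 0, 0, 0, 0, 0.028, -0.148, 0, 0, 0, 0, 0.034, -0.18, 0, 0, 0, 0, 0.038, -0.203, 0, 0, 0, 0, 0.041, -0.216, 0, 0, 0, 0, 0.041, -0.216, 0, 0, 0, 0, 0.041, -0.216, 0, 0, 0, 0, 0.041, -0.216, 0, 0, 0, 0])

```text
clock: 4.87
ee_pos: [0.4436, -0.2284, 0.1887]
ee_rot: [[-0.893, 0.449, 0.001], [0.449, 0.893, -0.0], [-0.001, 0.0, -1.0]]
wrist_force: [-0.7, 0.1, -0.8]
finger_gap: 0.0665
finger_force: 50.6
```

Run:
```python
from h import *
S=arm.capture("side");T=arm.capture("top")
f=lambda i:cv2.resize(i,(400,400))[:,:,::-1]
cv2.imwrite("pics/a4.png",np.hstack([f(S["pixels"][200:380,140:320]),f(T["pixels"][260:400,390:530])]))
s=arm.state();e=np.array(s["ee_pos"]);R=np.array(s["ee_rot"]);print(e,s["finger_gap"],s["finger_force"],s["wrist_force"])
go([.443,-.229,.14])
```

```text
[ 0.44376451 -0.22814852  0.1883478 ] 0.06600067662890297 50.605952739715576 [-0.30276605  0.67983891 -1.81736231]
shift [ 0.0003 -0.0011  0.0483]
```

View pics/a4.png

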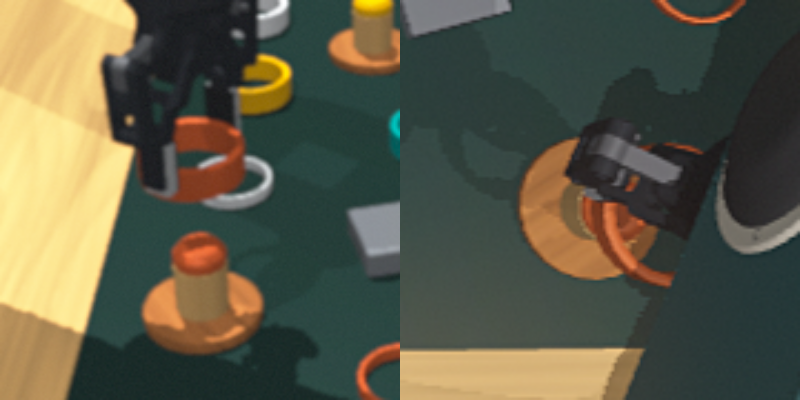

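Run:
```python
from h import *
S=arm.capture("side")
hsv=cv2.cvtColor(S["pixels"],cv2.COLOR_RGB2HSV)
m=cv2.inRange(hsv,(3,150,90),(12,255,255)); m[:,:190]=0;m[:,265:]=0
ys,xs=np.nonzero(m[240:295]);print("ring u",xs.min(),xs.max(),"v",240+ys.min(),240+ys.max())
ys,xs=np.nonzero(m[302:326]);print("cap u",xs.min(),xs.max(),"v",302+ys.min(),302+ys.max())
for X in([.4436,-.2284,.126],[.443,-.229,.06],[.443,-.229,.005]): print(pix(S,X).round(1))
e,s=blob(S,231,340,24);print(e)
for dx in(-.034,.034): print(pix(S,[.4436+dx,-.2284,.126])[0])
```

```text
ring u 217 249 v 253 290
cap u 218 241 v 305 323
[228.2 270.7]
[230.3 309.4]
[232.3 339.5]
((230.08558654785156, 331.8919982910156), (52.62306594848633, 54.47896194458008), 54.04489517211914)
203.95422518619617
252.32724619939145
```

The side view shows the bangle level and about 3 mm toward −x of the peg. I'll correct that and lower it over the post.

Call:
play_rows(steps=[-0.003, 0.001, 0.01, 0, 0, 0, -0.003, 0.001, 0.03, 0, 0, 0, -0.003, 0.001, 0.05, 0, 0, 0, -0.003, 0.001, 0.07, 0, 0, 0, -0.003, 0.001, 0.085, 0, 0, 0, -0.003, 0.001, 0.094, 0, 0, 0, -0.003, 0.001, 0.099, 0, 0, 0, -0.003, 0.001, 0.101, 0, 0, 0, -0.003, 0.001, 0.102, 0, 0, 0, -0.003, 0.001, 0.102, 0, 0, 0])

```text
clock: 5.85
ee_pos: [0.4467, -0.2294, 0.0866]
ee_rot: [[-0.894, 0.449, 0.001], [0.449, 0.894, -0.0], [-0.001, -0.0, -1.0]]
wrist_force: [0.3, 0.0, -1.5]
finger_gap: 0.0661
finger_force: 50.6
```

Call:
play_rows(steps=[0, 0, 0.0005, 0, 0, 0, 0, 0, 0.001, 0, 0, 0, 0, 0, 0.0015, 0, 0, 0, 0, 0, 0.002, 0, 0, 0, 0, 0, 0.002, 0, 0, 0])

```text
clock: 6.27
ee_pos: [0.4464, -0.2293, 0.0841]
ee_rot: [[-0.893, 0.449, 0.0], [0.449, 0.893, -0.0], [-0.0, -0.0, -1.0]]
wrist_force: [1.4, 0.1, -1.9]
finger_gap: 0.0662
finger_force: 50.6
```

Call:
play_rows(steps=[0, 0, 0.0005, 0, 0, 0, 0, 0, 0.001, 0, 0, 0, 0, 0, 0.0015, 0, 0, 0, 0, 0, 0.0015, 0, 0, 0])

```text
clock: 6.6
ee_pos: [0.4465, -0.2293, 0.0835]
ee_rot: [[-0.893, 0.449, 0.0], [0.449, 0.893, -0.0], [-0.0, 0.0, -1.0]]
wrist_force: [-6.3, 3.6, 11.6]
finger_gap: 0.0661
finger_force: 51.9
```

Call:
play_rows(steps=[0, 0, -0.001, 0, 0, 0, 0, 0, -0.001, 0, 0, 0, 0, 0, -0.001, 0, 0, 0, 0, 0, -0.001, 0, 0, 0, 0, 0, -0.001, 0, 0, 0], claw=-1)

```text
clock: 7.02
ee_pos: [0.4464, -0.2293, 0.0835]
ee_rot: [[-0.893, 0.449, -0.0], [0.449, 0.893, 0.0], [0.0, -0.0, -1.0]]
wrist_force: [0.5, 0.8, 0.1]
finger_gap: 0.0856
finger_force: 0.0
```

Run:
```python
from h import *
s=arm.state();print(s["ee_pos"],s["finger_gap"],s["wrist_force"])
go([.577,-.3,.16])
```

```text
[ 0.44635913 -0.22927254  0.08348418] 0.08564644523566284 [0.52368828 0.80190369 0.07863634]
shift [-0.1485 -0.0045 -0.0765]
```

Call:
play_rows(steps=[0, 0, -0.03, 0, 0, 0, 0, 0, -0.07, 0, 0, 0, -0.015, 0, -0.082, 0, 0, 0, -0.045, -0.002, -0.082, 0, 0, 0, -0.08, -0.003, -0.08, 0, 0, 0, -0.115, -0.004, -0.08, 0, 0, 0, -0.14, -0.004, -0.08, 0, 0, 0, -0.148, -0.004, -0.075, 0, 0, 0, -0.148, -0.004, -0.05, 0, 0, 0, -0.148, -0.004, -0.03, 0, 0, 0])

```text
clock: 7.85
ee_pos: [0.577, -0.2995, 0.1124]
ee_rot: [[-0.893, 0.449, 0.0], [0.449, 0.893, -0.0], [-0.0, -0.0, -1.0]]
wrist_force: [0.1, 0.1, -1.6]
finger_gap: 0.0853
finger_force: 0.0
```

Run:
```python
from h import *
S=arm.capture("side");T=arm.capture("top")
f=lambda i:cv2.resize(i,(400,400))[:,:,::-1]
cv2.imwrite("pics/a5.png",np.hstack([f(S["pixels"][250:410,180:380]),f(T["pixels"][200:400,400:560])]))
s=arm.state();print(s["ee_pos"])
e,_=blob(S,323,371,24);print(e)
go([.577,-.3,.074])
```

```text
[ 0.57531598 -0.29847391  0.10961529]
((322.260498046875, 370.85260009765625), (35.11790084838867, 44.55885314941406), 93.08861541748047)
shift [-0.0024 -0.0006  0.0356]
```

View pics/a5.png

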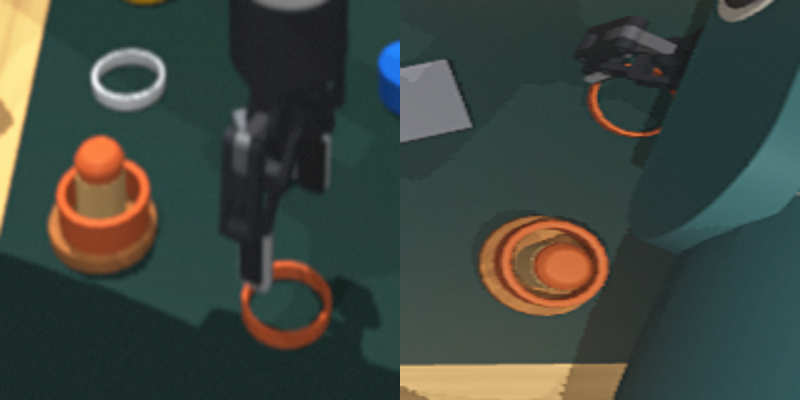

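The copper broad bangle sits flat on its foot, at about (101,205) in the side crop. The slim one is under the fingers, so I'll descend.

Call:
play_rows(steps=[-0.001, 0, 0.012, 0, 0, 0, -0.001, 0, 0.024, 0, 0, 0, -0.001, 0, 0.031, 0, 0, 0, -0.001, 0, 0.035, 0, 0, 0, -0.001, 0, 0.035, 0, 0, 0, -0.001, 0, 0.035, 0, 0, 0])

```text
clock: 8.45
ee_pos: [0.5778, -0.2998, 0.0789]
ee_rot: [[-0.893, 0.449, 0.0], [0.449, 0.893, -0.0], [-0.0, -0.0, -1.0]]
wrist_force: [0.3, 0.2, 0.2]
finger_gap: 0.0853
finger_force: 0.0
```

Call:
play_rows(steps=[0, 0, 0, 0, 0, 0, 0, 0, 0, 0, 0, 0, 0, 0, 0, 0, 0, 0, 0, 0, 0, 0, 0, 0, 0, 0, 0, 0, 0, 0, 0, 0, 0, 0, 0, 0], claw=0, squeeze=25)

```text
clock: 8.95
ee_pos: [0.5783, -0.3006, 0.0804]
ee_rot: [[-0.893, 0.449, 0.002], [0.449, 0.893, -0.002], [-0.003, -0.001, -1.0]]
wrist_force: [-2.2, -3.2, 11.6]
finger_gap: 0.043
finger_force: 5.3
```

It closed over the top of the bangle because I was about 5 mm too high. Reopening to look.

Call:
play_rows(steps=[0, 0, -0.005, 0, 0, 0, 0, 0, -0.005, 0, 0, 0, 0, 0, -0.005, 0, 0, 0, 0, 0, -0.005, 0, 0, 0, 0, 0, -0.005, 0, 0, 0, 0, 0, -0.03, 0, 0, 0, 0, 0, -0.03, 0, 0, 0, 0, 0, -0.03, 0, 0, 0], claw=-1)

```text
clock: 9.62
ee_pos: [0.5782, -0.3, 0.1097]
ee_rot: [[-0.893, 0.449, 0.002], [0.449, 0.893, -0.001], [-0.002, -0.0, -1.0]]
wrist_force: [0.6, 0.3, -0.7]
finger_gap: 0.0853
finger_force: 0.0
```

Run:
```python
from h import *
S=arm.capture("side");s=arm.state();print(s["ee_pos"],s["finger_gap"],s["wrist_force"])
e,_=blob(S,323,371,24);print(e,ray(S,*e[0],.005))
cv2.imwrite("pics/a6.png",cv2.resize(S["pixels"][310:410,260:380],(480,400))[:,:,::-1])
```

```text
[ 0.57779787 -0.29980452  0.10867366] 0.08523913840506947 [ 0.24822954 -0.9838849  -0.06599565]
((322.54718017578125, 370.4470520019531), (34.71194839477539, 44.61640167236328), 92.99430847167969) [ 0.57630305 -0.29943438]
```

View pics/a6.png

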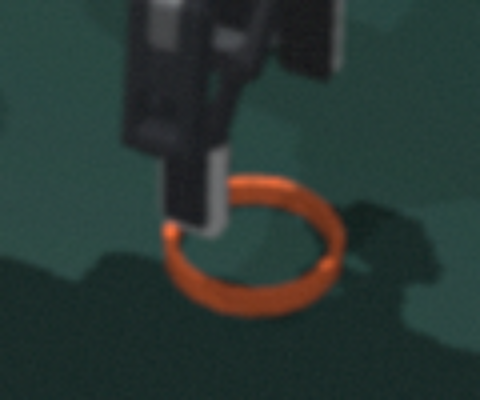

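The bangle hasn't moved; its centre is still at about (322,370). Going lower this time.

Call:
play_rows(steps=[0, 0, 0.012, 0, 0, 0, 0, 0, 0.024, 0, 0, 0, 0, 0, 0.032, 0, 0, 0, 0, 0, 0.036, 0, 0, 0, 0, 0, 0.036, 0, 0, 0, 0, 0, 0.036, 0, 0, 0, 0, 0, 0.036, 0, 0, 0])

```text
clock: 10.25
ee_pos: [0.5779, -0.2999, 0.0729]
ee_rot: [[-0.893, 0.449, 0.0], [0.449, 0.893, -0.0], [-0.0, -0.0, -1.0]]
wrist_force: [-0.2, 0.3, 0.1]
finger_gap: 0.0853
finger_force: 0.0
```

Call:
play_rows(steps=[0, 0, 0, 0, 0, 0, 0, 0, 0, 0, 0, 0, 0, 0, 0, 0, 0, 0, 0, 0, 0, 0, 0, 0, 0, 0, 0, 0, 0, 0, 0, 0, 0, 0, 0, 0], claw=-0.3, squeeze=25)

```text
clock: 10.75
ee_pos: [0.578, -0.2999, 0.0737]
ee_rot: [[-0.893, 0.449, 0.001], [0.449, 0.893, -0.001], [-0.001, -0.0, -1.0]]
wrist_force: [-3.0, 2.2, 7.7]
finger_gap: 0.0603
finger_force: 25.2
```

Call:
play_rows(steps=[0, 0, -0.01, 0, 0, 0, 0, 0, -0.03, 0, 0, 0, 0, 0, -0.055, 0, 0, 0, 0, 0, -0.075, 0, 0, 0, 0.01, 0, -0.09, 0, 0, 0, 0.035, 0.001, -0.1, 0, 0, 0, 0.065, 0.001, -0.1, 0, 0, 0, 0.095, 0.002, -0.1, 0, 0, 0, 0.122, 0.003, -0.1, 0, 0, 0, 0.14, 0.003, -0.1, 0, 0, 0], squeeze=35)

```text
clock: 11.58
ee_pos: [0.4522, -0.2332, 0.1732]
ee_rot: [[-0.893, 0.449, 0.0], [0.449, 0.893, -0.0], [-0.0, -0.0, -1.0]]
wrist_force: [-0.7, -0.1, 0.1]
finger_gap: 0.0596
finger_force: 37.7
```

Call:
play_rows(steps=[0.007, 0, 0, 0, 0, 0, 0.01, 0, 0, 0, 0, 0, 0.01, 0, 0, 0, 0, 0, 0.01, 0, 0, 0, 0, 0])

```text
clock: 11.92
ee_pos: [0.4457, -0.2301, 0.1729]
ee_rot: [[-0.893, 0.449, 0.001], [0.449, 0.893, -0.0], [-0.001, -0.0, -1.0]]
wrist_force: [0.8, -0.7, 0.1]
finger_gap: 0.0594
finger_force: 37.7
```

```bash
cat >> h.py <<'E'
def meas(name_z,lo,hi,box,c):
    "extent of colour in box (u0,v0,u1,v1)"
    m=cv2.inRange(cv2.cvtColor(c["pixels"],cv2.COLOR_RGB2HSV),lo,hi);u0,v0,u1,v1=box
    ys,xs=np.nonzero(m[v0:v1,u0:u1]);print(name_z,"u",u0+xs.min(),u0+xs.max(),"v",v0+ys.min(),v0+ys.max())
E
python3 - <<'E'
from h import *
S=arm.capture("side");T=arm.capture("top");s=arm.state();e=np.array(s["ee_pos"]);print(e,s["finger_gap"],s["finger_force"])
f=lambda i:cv2.resize(i,(400,400))[:,:,::-1]
cv2.imwrite("pics/a7.png",np.hstack([f(S["pixels"][220:380,150:310]),f(T["pixels"][260:400,390:530])]))
for dx in(-.031,0,.031): print("slim",pix(S,e+[dx,0,-.0685]).round(1))
for dx in(-.034,0,.034): print("broad",pix(S,[.443+dx,-.229,.021]).round(1))
go([.445,-.23,.109])
E
```

```text
[ 0.4456622  -0.23007293  0.17257229] 0.059290385655046386 37.74424022063613
slim [208.5 284.5]
slim [230.4 284.4]
slim [252.2 284.4]
broad [208.8 331.1]
broad [231.7 330.9]
broad [254.6 330.8]
shift [ 0.0006 -0.0002  0.0636]
```

View pics/a7.png

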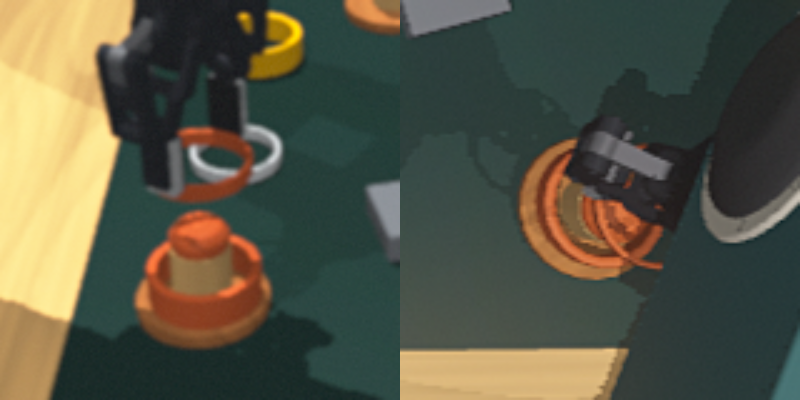

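The slim bangle is level and centred over the peg; its right edge is at u≈252 as predicted. Lowering it.

Call:
play_rows(steps=[0.001, 0, 0.01, 0, 0, 0, 0.001, 0, 0.025, 0, 0, 0, 0.001, 0, 0.04, 0, 0, 0, 0.001, 0, 0.052, 0, 0, 0, 0.001, 0, 0.059, 0, 0, 0, 0.001, 0, 0.062, 0, 0, 0, 0.001, 0, 0.063, 0, 0, 0, 0.001, 0, 0.064, 0, 0, 0, 0.001, 0, 0.064, 0, 0, 0])

```text
clock: 12.77
ee_pos: [0.4444, -0.2294, 0.109]
ee_rot: [[-0.893, 0.449, 0.001], [0.449, 0.893, -0.0], [-0.001, -0.0, -1.0]]
wrist_force: [-0.2, -0.8, -0.7]
finger_gap: 0.0592
finger_force: 37.7
```

Call:
play_rows(steps=[0, 0, 0.0005, 0, 0, 0, 0, 0, 0.001, 0, 0, 0, 0, 0, 0.0015, 0, 0, 0, 0, 0, 0.0015, 0, 0, 0])

```text
clock: 13.1
ee_pos: [0.4441, -0.2293, 0.1072]
ee_rot: [[-0.893, 0.449, 0.0], [0.449, 0.893, -0.0], [-0.0, -0.0, -1.0]]
wrist_force: [-0.1, -0.3, -0.3]
finger_gap: 0.0592
finger_force: 37.7
```

Call:
play_rows(steps=[0, 0, 0.0005, 0, 0, 0, 0, 0, 0.001, 0, 0, 0, 0, 0, 0.0015, 0, 0, 0, 0, 0, 0.0015, 0, 0, 0])

```text
clock: 13.43
ee_pos: [0.4442, -0.2293, 0.106]
ee_rot: [[-0.893, 0.449, 0.0], [0.449, 0.893, -0.0], [-0.0, 0.0, -1.0]]
wrist_force: [-3.2, 1.3, 7.5]
finger_gap: 0.0595
finger_force: 38.6
```

Call:
play_rows(steps=[0, 0, 0, 0, 0, 0, 0, 0, 0, 0, 0, 0, 0, 0, 0, 0, 0, 0, 0, 0, 0, 0, 0, 0, 0, 0, 0, 0, 0, 0, 0, 0, -0.03, 0, 0, 0, 0, 0, -0.065, 0, 0, 0, 0, 0, -0.08, 0, 0, 0, 0, 0, -0.08, 0, 0, 0], claw=-1)

```text
clock: 14.18
ee_pos: [0.4451, -0.2299, 0.1897]
ee_rot: [[-0.893, 0.449, 0.005], [0.449, 0.893, -0.003], [-0.006, -0.0, -1.0]]
wrist_force: [0.9, -0.2, -0.6]
finger_gap: 0.0857
finger_force: 0.0
```

Run:
```python
from h import *
S=arm.capture("side");s=arm.state();print(s["ee_pos"],s["finger_gap"])
cv2.imwrite("pics/a8.png",cv2.resize(S["pixels"][280:370,180:280],(600,540))[:,:,::-1])
go([.453,.081,.16]);go([.453,.081,.0735])
```

```text
[ 0.44465051 -0.22957714  0.1873728 ] 0.08546682886395192
shift [0.1321 0.2812 0.0269]
shift [0.1324 0.2813 0.1134]
```

View pics/a8.png

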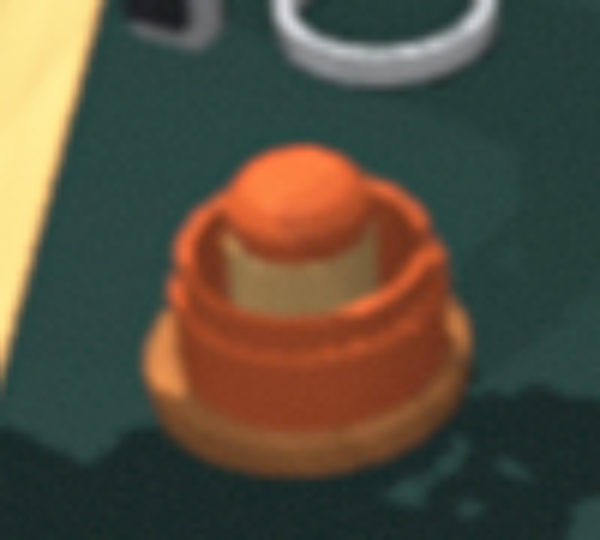

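Both copper bangles are stacked flat on their peg. Next is the brass broad bangle.

Call:
play_rows(steps=[0.01, 0.022, 0, 0, 0, 0, 0.025, 0.052, 0, 0, 0, 0, 0.04, 0.085, 0, 0, 0, 0, 0.056, 0.12, 0, 0, 0, 0, 0.072, 0.153, 0, 0, 0, 0, 0.088, 0.187, 0, 0, 0, 0, 0.104, 0.221, 0, 0, 0, 0, 0.118, 0.25, 0.01, 0, 0, 0, 0.128, 0.272, 0.02, 0, 0, 0, 0.132, 0.281, 0.03, 0, 0, 0])

```text
clock: 15.07
ee_pos: [0.4518, 0.0836, 0.154]
ee_rot: [[-0.895, 0.447, -0.001], [0.447, 0.895, 0.0], [0.001, -0.0, -1.0]]
wrist_force: [0.2, -0.7, -0.7]
finger_gap: 0.0854
finger_force: 0.0
```

Call:
play_rows(steps=[0, 0, 0.015, 0, 0, 0, 0, 0, 0.04, 0, 0, 0, 0, 0, 0.06, 0, 0, 0, 0, 0, 0.075, 0, 0, 0, 0, 0, 0.082, 0, 0, 0, 0, 0, 0.083, 0, 0, 0, 0, 0, 0.083, 0, 0, 0])

```text
clock: 15.65
ee_pos: [0.4523, 0.0808, 0.0723]
ee_rot: [[-0.893, 0.449, -0.001], [0.449, 0.893, -0.0], [0.001, -0.001, -1.0]]
wrist_force: [-0.4, -0.2, 0.1]
finger_gap: 0.0856
finger_force: 0.0
```

Call:
play_rows(steps=[0, 0, -0.002, 0, 0, 0, 0, 0, -0.002, 0, 0, 0, 0, 0, -0.002, 0, 0, 0, 0, 0, -0.002, 0, 0, 0, 0, 0, -0.002, 0, 0, 0, 0, 0, -0.002, 0, 0, 0], claw=-0.2, squeeze=30)

```text
clock: 16.15
ee_pos: [0.453, 0.081, 0.0761]
ee_rot: [[-0.893, 0.449, 0.002], [0.449, 0.893, -0.0], [-0.002, 0.001, -1.0]]
wrist_force: [-3.2, -1.6, 6.4]
finger_gap: 0.0655
finger_force: 32.5
```

Run:
```python
from h import *
s=arm.state();print(s["ee_pos"],s["finger_gap"],s["wrist_force"])
go([.562,.155,.19])
```

```text
[0.4530021  0.08102638 0.07608853] 0.06553353829661712 [-3.24795839 -1.61839766  6.39765412]
shift [-0.0644  0.1151 -0.1137]
```

Call:
play_rows(steps=[0, 0, -0.012, 0, 0, 0, 0, 0, -0.035, 0, 0, 0, 0, 0, -0.065, 0, 0, 0, 0, 0, -0.09, 0, 0, 0, -0.006, 0.011, -0.108, 0, 0, 0, -0.018, 0.032, -0.113, 0, 0, 0, -0.033, 0.059, -0.113, 0, 0, 0, -0.048, 0.086, -0.113, 0, 0, 0, -0.059, 0.106, -0.113, 0, 0, 0, -0.065, 0.116, -0.113, 0, 0, 0], squeeze=45)

```text
clock: 16.98
ee_pos: [0.5642, 0.1568, 0.1887]
ee_rot: [[-0.894, 0.449, 0.001], [0.449, 0.894, 0.0], [-0.001, 0.001, -1.0]]
wrist_force: [0.5, 0.1, -1.5]
finger_gap: 0.0646
finger_force: 53.0
```

Call:
play_rows(steps=[0, 0, 0, 0, 0, 0, 0, 0, 0, 0, 0, 0, 0, 0, 0, 0, 0, 0])

```text
clock: 17.23
ee_pos: [0.5618, 0.155, 0.1879]
ee_rot: [[-0.893, 0.449, -0.0], [0.449, 0.893, -0.0], [0.0, -0.0, -1.0]]
wrist_force: [-0.4, 0.4, -1.2]
finger_gap: 0.0648
finger_force: 53.0
```

Run:
```python
from h import *
S=arm.capture("side");s=arm.state();e=np.array(s["ee_pos"]);print(e,s["finger_gap"],s["finger_force"])
cv2.imwrite("pics/a9.png",cv2.resize(S["pixels"][130:240,250:360],(600,600))[:,:,::-1])
for dx in(-.034,0,.034): print("ring",pix(S,e+[dx,0,-.065]).round(1))
print("cap",pix(S,[.562,.155,.06]).round(1),"foot",pix(S,[.562,.155,.005]).round(1))
meas("brass",(20,150,90),(32,255,255),(250,130,360,215),S)
go([.562,.155,.089])
```

```text
[0.5618305  0.15488663 0.18802578] 0.06451335847104597 52.95485953101888
ring [291.4 168.3]
ring [308.8 168.3]
ring [326.1 168.4]
cap [308.7 197.5] foot [308.6 221.9]
brass u 292 329 v 158 207
shift [-0.0001  0.0002  0.099 ]
```

View pics/a9.png

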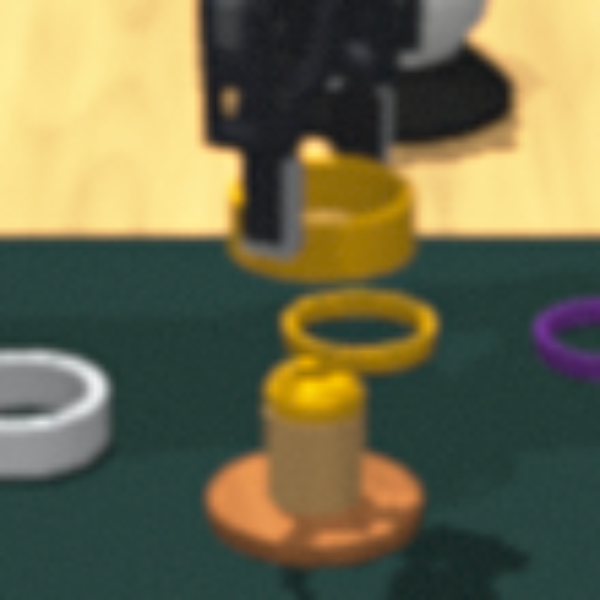

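The brass broad bangle is level and centred at u≈309, over the cap at u≈308. Lowering it.

Call:
play_rows(steps=[0.001, 0, 0.01, 0, 0, 0, 0.001, 0, 0.03, 0, 0, 0, 0.001, 0, 0.05, 0, 0, 0, 0.001, 0, 0.07, 0, 0, 0, 0.001, 0, 0.085, 0, 0, 0, 0.001, 0, 0.093, 0, 0, 0, 0.001, 0, 0.097, 0, 0, 0, 0.001, 0, 0.099, 0, 0, 0, 0.001, 0, 0.099, 0, 0, 0, 0.001, 0, 0.099, 0, 0, 0])

```text
clock: 18.12
ee_pos: [0.562, 0.156, 0.0895]
ee_rot: [[-0.893, 0.449, 0.001], [0.449, 0.893, 0.0], [-0.001, 0.001, -1.0]]
wrist_force: [0.3, 0.0, -0.9]
finger_gap: 0.0652
finger_force: 53.0
```

Call:
play_rows(steps=[0, 0, 0.0005, 0, 0, 0, 0, 0, 0.001, 0, 0, 0, 0, 0, 0.0015, 0, 0, 0, 0, 0, 0.0015, 0, 0, 0])

```text
clock: 18.45
ee_pos: [0.5617, 0.156, 0.0872]
ee_rot: [[-0.893, 0.449, 0.0], [0.449, 0.893, 0.0], [-0.0, 0.0, -1.0]]
wrist_force: [0.1, -0.6, -1.1]
finger_gap: 0.0652
finger_force: 53.0
```

Call:
play_rows(steps=[0, 0, 0.0005, 0, 0, 0, 0, 0, 0.001, 0, 0, 0, 0, 0, 0.0015, 0, 0, 0, 0, 0, 0.0015, 0, 0, 0])

```text
clock: 18.78
ee_pos: [0.5617, 0.156, 0.0863]
ee_rot: [[-0.893, 0.449, 0.0], [0.449, 0.893, 0.0], [0.0, 0.0, -1.0]]
wrist_force: [-5.3, -1.7, 8.2]
finger_gap: 0.0653
finger_force: 54.0
```

Contact. I'll release and move on to the brass slim bangle.

Call:
play_rows(steps=[0, 0, 0, 0, 0, 0, 0, 0, 0, 0, 0, 0, 0, 0, 0, 0, 0, 0, 0, 0, 0, 0, 0, 0, 0, 0, 0, 0, 0, 0, 0, 0, -0.03, 0, 0, 0, 0, 0, -0.065, 0, 0, 0, 0, 0, -0.08, 0, 0, 0, 0, 0, -0.08, 0, 0, 0], claw=-1)

```text
clock: 19.53
ee_pos: [0.563, 0.1563, 0.17]
ee_rot: [[-0.893, 0.449, 0.006], [0.449, 0.893, 0.001], [-0.004, 0.004, -1.0]]
wrist_force: [0.6, 0.3, 0.8]
finger_gap: 0.0855
finger_force: 0.0
```

Run:
```python
from h import *
S=arm.capture("side");s=arm.state();print(s["ee_pos"])
meas("slim",(20,150,90),(32,255,255),(285,175,350,193),S)
m=cv2.inRange(cv2.cvtColor(S["pixels"],cv2.COLOR_RGB2HSV),(20,150,90),(32,255,255))
m[:,:285]=0;m[:,350:]=0;m[:176]=0;m[198:]=0
cv2.imwrite("pics/b0.png",cv2.resize(S["pixels"][160:240,270:370],(750,600))[:,:,::-1])
for y in(.312,.315): print([pix(S,[.58+d,y,.005]).round(1) for d in(-.031,0,.031)])
go([.581,.314,.16])
```

```text
[0.56231498 0.15612106 0.16752696]
slim u 302 329 v 183 192
[array([302. , 190.1]), array([315.7, 190.1]), array([329.3, 190.1])]
[array([302. , 189.5]), array([315.6, 189.5]), array([329.3, 189.5])]
shift [0.0542 0.1494 0.0077]
```

View pics/b0.png

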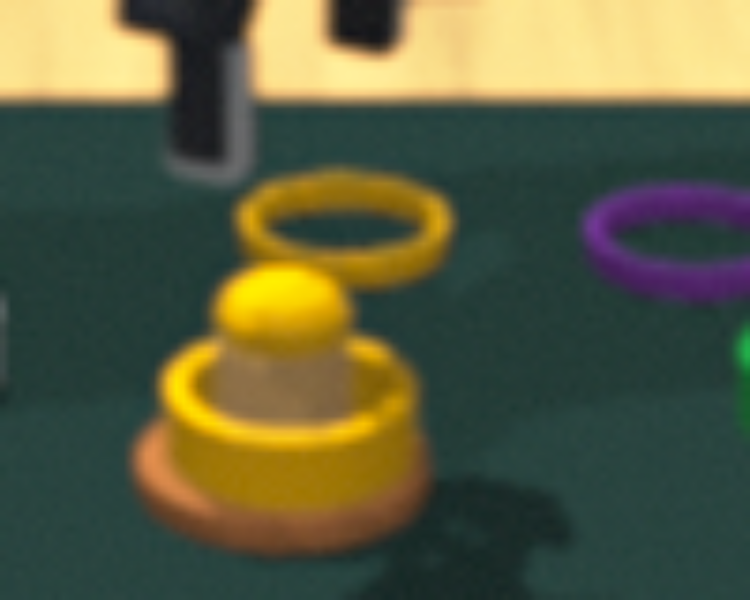

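The brass broad bangle is on its foot. The brass slim one is at about (316,190), or world (0.580, 0.313).

Call:
play_rows(steps=[0.008, 0.022, 0, 0, 0, 0, 0.02, 0.054, 0, 0, 0, 0, 0.033, 0.09, 0, 0, 0, 0, 0.045, 0.122, 0, 0, 0, 0, 0.052, 0.142, 0, 0, 0, 0, 0.054, 0.148, 0.01, 0, 0, 0, 0.054, 0.148, 0.03, 0, 0, 0, 0.054, 0.148, 0.05, 0, 0, 0, 0.054, 0.148, 0.065, 0, 0, 0, 0.054, 0.148, 0.065, 0, 0, 0])

```text
clock: 20.42
ee_pos: [0.5783, 0.3112, 0.0956]
ee_rot: [[-0.893, 0.449, -0.006], [0.449, 0.893, -0.003], [0.004, -0.005, -1.0]]
wrist_force: [0.1, 0.4, -1.4]
finger_gap: 0.0854
finger_force: 0.0
```

Call:
play_rows(steps=[0, 0, 0.01, 0, 0, 0, 0, 0, 0.018, 0, 0, 0, 0, 0, 0.022, 0, 0, 0, 0, 0, 0.022, 0, 0, 0, 0, 0, 0.022, 0, 0, 0])

```text
clock: 20.83
ee_pos: [0.58, 0.3125, 0.0789]
ee_rot: [[-0.893, 0.449, 0.0], [0.449, 0.893, 0.0], [-0.0, 0.0, -1.0]]
wrist_force: [-0.3, -0.2, 0.6]
finger_gap: 0.0854
finger_force: 0.0
```

Call:
play_rows(steps=[0, 0, 0.004, 0, 0, 0, 0, 0, 0.006, 0, 0, 0, 0, 0, 0.006, 0, 0, 0, 0, 0, 0.006, 0, 0, 0, 0, 0, 0.006, 0, 0, 0])

```text
clock: 21.25
ee_pos: [0.58, 0.3125, 0.0727]
ee_rot: [[-0.893, 0.449, 0.0], [0.449, 0.893, 0.0], [-0.0, 0.0, -1.0]]
wrist_force: [0.2, -0.8, 0.2]
finger_gap: 0.0855
finger_force: 0.0
```

Call:
play_rows(steps=[0, 0, 0, 0, 0, 0, 0, 0, 0, 0, 0, 0, 0, 0, 0, 0, 0, 0, 0, 0, 0, 0, 0, 0, 0, 0, 0, 0, 0, 0, 0, 0, 0, 0, 0, 0], claw=-0.3, squeeze=25)

```text
clock: 21.75
ee_pos: [0.58, 0.3125, 0.073]
ee_rot: [[-0.893, 0.449, 0.0], [0.449, 0.893, 0.0], [-0.0, 0.0, -1.0]]
wrist_force: [-1.7, -0.6, 5.4]
finger_gap: 0.0591
finger_force: 27.2
```

Run:
```python
from h import *
s=arm.state();print(s["ee_pos"],s["finger_gap"],s["wrist_force"])
go([.562,.156,.175])
```

```text
[0.58003311 0.31252337 0.07303054] 0.05905798154911931 [-1.72325894 -0.58668751  5.40246925]
shift [-0.0542 -0.1479 -0.102 ]
```

Call:
play_rows(steps=[0, 0, -0.01, 0, 0, 0, 0, 0, -0.03, 0, 0, 0, 0, 0, -0.055, 0, 0, 0, 0, 0, -0.08, 0, 0, 0, -0.004, -0.011, -0.097, 0, 0, 0, -0.014, -0.038, -0.102, 0, 0, 0, -0.026, -0.071, -0.102, 0, 0, 0, -0.038, -0.104, -0.102, 0, 0, 0, -0.048, -0.131, -0.102, 0, 0, 0, -0.053, -0.146, -0.102, 0, 0, 0], squeeze=35)

```text
clock: 22.58
ee_pos: [0.5612, 0.1557, 0.1751]
ee_rot: [[-0.893, 0.45, 0.0], [0.45, 0.893, -0.0], [-0.0, -0.0, -1.0]]
wrist_force: [1.1, 0.3, -0.4]
finger_gap: 0.0589
finger_force: 37.9
```

Call:
play_rows(steps=[-0.001, -0.002, 0, 0, 0, 0, -0.001, -0.002, 0, 0, 0, 0, -0.001, -0.002, 0, 0, 0, 0])

```text
clock: 22.83
ee_pos: [0.5619, 0.1567, 0.1748]
ee_rot: [[-0.893, 0.449, 0.0], [0.449, 0.893, 0.0], [-0.0, 0.0, -1.0]]
wrist_force: [-0.0, -0.2, -0.1]
finger_gap: 0.0591
finger_force: 37.9
```

Run:
```python
from h import *
S=arm.capture("side");s=arm.state();e=np.array(s["ee_pos"]);print(e,s["finger_gap"],s["finger_force"])
cv2.imwrite("pics/b1.png",cv2.resize(S["pixels"][140:240,260:360],(600,600))[:,:,::-1])
print("ring",[pix(S,e+[d,0,-.068]).round(1) for d in(-.031,0,.031)])
print("broad",[pix(S,[.562+d,.155,.021]).round(1) for d in(-.034,0,.034)])
go([.562,.156,.108])
```

```text
[0.56182255 0.15691351 0.17466273] 0.05912404310969729 37.92804299824638
ring [array([293. , 175.7]), array([308.7, 175.7]), array([324.4, 175.7])]
broad [array([291.9, 214.9]), array([308.6, 214.9]), array([325.3, 214.9])]
shift [-0.0006 -0.0008  0.0667]
```

View pics/b1.png

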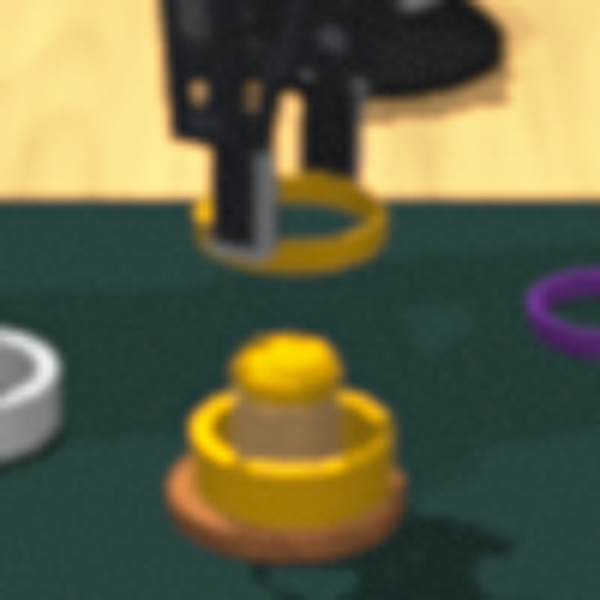

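The slim ring is centred at u≈308.5, matching the broad one, and it's level. Lowering it.

Call:
play_rows(steps=[0, -0.001, 0.01, 0, 0, 0, 0, -0.001, 0.025, 0, 0, 0, 0, -0.001, 0.042, 0, 0, 0, 0, -0.001, 0.055, 0, 0, 0, 0, -0.001, 0.062, 0, 0, 0, 0, -0.001, 0.065, 0, 0, 0, 0, -0.001, 0.066, 0, 0, 0, 0, -0.001, 0.067, 0, 0, 0, 0, -0.001, 0.067, 0, 0, 0, 0, -0.001, 0.067, 0, 0, 0])

```text
clock: 23.72
ee_pos: [0.5615, 0.1551, 0.1083]
ee_rot: [[-0.893, 0.449, 0.001], [0.449, 0.893, 0.0], [-0.001, 0.001, -1.0]]
wrist_force: [-0.1, -0.2, -0.5]
finger_gap: 0.0587
finger_force: 37.9
```

Call:
play_rows(steps=[0, 0, 0.0005, 0, 0, 0, 0, 0, 0.001, 0, 0, 0, 0, 0, 0.0015, 0, 0, 0, 0, 0, 0.0015, 0, 0, 0])

```text
clock: 24.05
ee_pos: [0.5612, 0.155, 0.1061]
ee_rot: [[-0.893, 0.449, 0.0], [0.449, 0.893, -0.0], [-0.0, 0.0, -1.0]]
wrist_force: [0.8, 0.7, -0.2]
finger_gap: 0.0592
finger_force: 37.9
```

Call:
play_rows(steps=[0, 0, 0.0005, 0, 0, 0, 0, 0, 0.001, 0, 0, 0, 0, 0, 0.0015, 0, 0, 0, 0, 0, 0.0015, 0, 0, 0])

```text
clock: 24.38
ee_pos: [0.5613, 0.1551, 0.1051]
ee_rot: [[-0.893, 0.449, 0.0], [0.449, 0.893, -0.0], [-0.0, -0.0, -1.0]]
wrist_force: [-4.1, 0.4, 6.3]
finger_gap: 0.0587
finger_force: 38.6
```

Call:
play_rows(steps=[0, 0, 0, 0, 0, 0, 0, 0, 0, 0, 0, 0, 0, 0, 0, 0, 0, 0, 0, 0, 0, 0, 0, 0, 0, 0, 0, 0, 0, 0, 0, 0, -0.03, 0, 0, 0, 0, 0, -0.065, 0, 0, 0, 0, 0, -0.1, 0, 0, 0, 0, 0, -0.13, 0, 0, 0], claw=-1)

```text
clock: 25.13
ee_pos: [0.5612, 0.1551, 0.2369]
ee_rot: [[-0.893, 0.449, 0.001], [0.449, 0.893, 0.0], [-0.001, 0.001, -1.0]]
wrist_force: [1.6, -0.1, -0.1]
finger_gap: 0.0854
finger_force: 0.0
```

Call:
play_rows(steps=[0.02, 0.03, 0, 0, 0, 0, 0.03, 0.06, 0, 0, 0, 0, 0.03, 0.09, 0, 0, 0, 0, 0.03, 0.12, 0, 0, 0, 0, 0.03, 0.14, 0, 0, 0, 0, 0.03, 0.15, 0, 0, 0, 0, 0.03, 0.15, 0, 0, 0, 0, 0.03, 0.15, 0, 0, 0, 0, 0.03, 0.15, 0, 0, 0])

```text
validation failed for argument at $.st...
```

Run:
```python
from h import *
S=arm.capture("side")
cv2.imwrite("pics/b2.png",cv2.resize(S["pixels"][160:400,180:480],(750,600))[:,:,::-1])
```

```text
(no output)
```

View pics/b2.png

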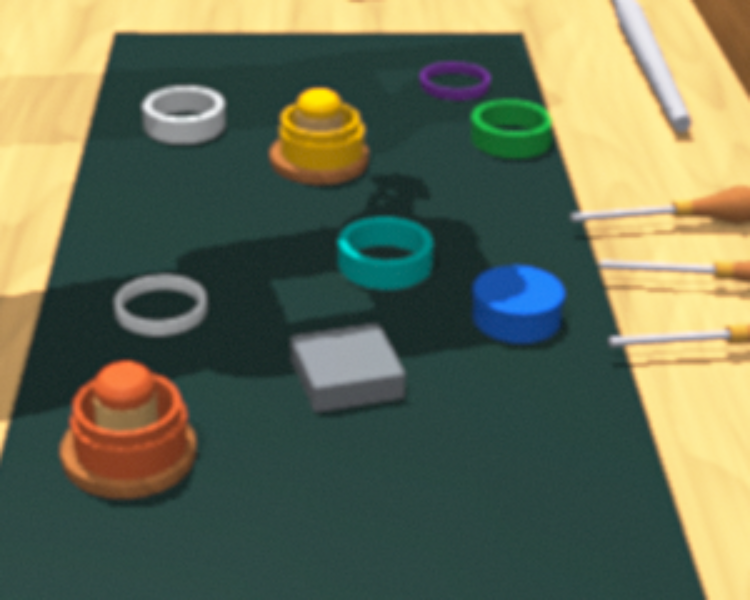

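Both pegs carry a broad bangle with a slim one flat on top, at crop (125,430) and (320,135). Everything else is in place, and the gripper is clear and high. The last sideways move was refused, but it isn't needed.

```bash
python3 -c "
from plant import arm
print(arm.finish_job())"
```

```text
the job is handed in; nothing more can be done
None
```

The job is handed in at about 25 s: the final picture shows both copper and both brass bangles on their own pegs, broad below and slim flat on top, each lowered to contact before release and everything else in place, though one early grip closed over the copper slim bangle's top without shifting it.

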